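# Show the helper which bottle goes on which kiln disc

## Robot

A 7-joint arm with a two-finger parallel gripper is mounted at the origin on the work surface. World frame = base frame: x ahead of the robot, y to its left, z up, the work surface at z = 0. Lengths are in m, angles in rad, forces in N, time in s.
With the tool pointing down it reaches from about 0.4 to 0.85 m from the base axis. Payload 10.4 kg.
Tool frame: the origin (TCP) lies at the very end of the fingers, on their centre line; the grasp point (between the pads) lies 19 mm behind it; z points along the fingers, y is the direction in which the jaws open and shut (so a half turn about z gives the same grasp; the last joint's range is limited). The gripper opens to 87 mm and grips with 3 to 60 N. Pads are 19 mm wide; open, the fingers measure 117 mm over their backs; the gripper's body (75 mm by 190 mm) begins 51 mm behind the grasp point.
Start: joints at [-1.123, 0.332, -0.065, 1.46, 0.022, 1.35, -0.088], TCP at [0.283, 0.557, 0.223] pointing down, gripper open.
Joint ranges: [-2.6, 2.6], [-0.5, 2.12], [-1.47, 1.34], [0.16, 2.42], [-1.27, 4.41], [0.06, 2.06], [-2.6, 2.6]. Speed limits (rad/s): [2.22, 2.22, 2.79, 2.79, 3.14, 3.14, 3.14].

## Interface

Orientations are given as a unit quaternion [x, y, z, w].
In Python, from station import r, claw, ik, optics, hand_in gives the robot as it stands. Calls block until the motion is done:
- r.goto(position, orientation): joint-space move of the TCP to a pose.
- r.line_to(position, speed=0.15, frame=None): straight line of the TCP; frame=None keeps the orientation; speed is the mean speed in m/s.
- r.move_j(angles): joint-space move.
- claw.command_gripper(opening, grip_force=None): finger opening in m; grip_force is the grip in N (None keeps the last); returns when the fingers have stopped.
- r.hold(seconds).
- ik(position, orientation): joint angles nearest the present ones, or None.
- r.read_state(): the state.
- optics.camera(name): name is "scene" or "top" or "wrist"; returns the picture (384x512x3 uint8, red, green, blue); there is no depth.
- optics.camera_params(name): a dict with "fx", "fy", "cx", "cy" (pixels), "pose" (4x4, takes a point from camera to world coordinates). Camera axes: x right, y up, looking along -z (the intrinsics and any distortion apply to the point x, -y, -z); pixel columns grow to the right and rows downward; lengths in m; the calibration is good to about 2 mm. A picture is of the moment at which its call begins: read the wrist's pose just before it. camera_params takes no time and is no camera call; for the wrist camera it gives the pose at the moment of the call.
A pose or a line that the arm cannot do raises r.PlanningError and nothing moves.
- hand_in(): hands the job in, once; it reports no verdict.
The state is a dict: "time_s": time; "q": joint angles; "qvel": joint speeds; "tau": joint torques, N m; "position": TCP position; "ee_rot": TCP orientation; "contact_force": force on the tool from outside, world axes, zero at the start; "moment": the same for the moment, N m; "finger_gap": finger opening in m.
Only numpy, scipy, OpenCV 4.12 (cv2) and the standard library are available. Lean on these libraries where they do the work, as an engineer would, in place of code of your own. Each camera call takes 0.05 s, during which the arm holds its last target.

## Task

Press the call button on the bench fully down to call the helper; then point straight down at the mouth of the long-necked glass bottle, and after that at the middle of the one empty white disc on the loading tray, each time from directly above with the fingertips at most five centimetres away and for at least two seconds. Touch nothing but the button, do not pass or hover low over any other piece of glass, and finish with the button released and the hand raised at least 20 cm above the bench.

Things in the scene. Friction and masses are not known exactly. Their poses are not given: they have to be found in the camera images.
- call (a joint): call button: round black cap, 36 mm across, spring loaded, on a round white housing (52 mm across, 12 mm high) fixed to the bench; 0 = up, 0.006 (m) = fully pressed; about 4 N pushes it fully down and it springs back
- call_top (a point): centre of the call button's cap, on its upper face when not pressed, 22 mm above the bench; z is up and the cap is pressed straight down
- bottle: the long-necked bottle, amber glass, loose: round body 72 mm across in its lower 85 mm, a thin neck 22 mm across above it and a flared lip 34 mm across; 165 mm tall; origin at the centre of its underside, z up
- bottle_mouth (a point): centre of the bottle's lip, at its very top, 165 mm above the bench
- tray: square steel loading tray, 250 x 250 mm, 14 mm high at the rim, 8 mm at its floor, fixed; four white discs lie on it in a square of 125 mm pitch; origin at the centre of its underside
- empty_disc: the one setter disc that carries nothing: white, 72 mm across, 14 mm thick, lying on the tray; origin at the centre of its underside; the places of the four discs vary
- empty_disc_top (a point): centre of the empty disc's upper face, 22 mm above the bench
- disc_a: setter disc like the empty one, but the votive cup stands on it
- disc_b: setter disc like the empty one, but the paperweight stands on it
- disc_c: setter disc like the empty one, but the stoppered jar stands on it
- cylinder_vase: straight-sided vase without a neck, amber glass, loose, 52 mm across, 140 mm tall; origin at the centre of its underside
- cylinder_vase_top (a point): centre of the straight vase's rim, 140 mm above the bench
- bowl: low open bowl, amber glass, loose, 84 mm across, 55 mm tall; origin at the centre of its underside
- bowl_top (a point): centre of the bowl's rim, 55 mm above the bench
- votive: small straight cup, amber glass, loose, 52 mm across, 50 mm tall, on a disc; origin at the centre of its underside
- paperweight: domed glass paperweight, loose, 60 mm across, 42 mm tall, on a disc; origin at the centre of its underside
- stopper_jar: small jar with a round stopper, amber glass, loose, 48 mm across, 62 mm tall, on a disc; origin at the centre of its underside
- mould: brass mould block, loose, 40 x 40 x 22 mm, lying between the bench pieces; origin at the centre of its underside
- paddle: hand spatula with a wooden handle, loose, 200 mm long, lying at the right of the bench
- lenses: pair of round filter lenses in black rims, loose, about 126 mm long and 8 mm high, lying at the near right
- tin: closed steel tin, loose, 56 mm across, 80 mm tall, at the left of the bench

How it is judged:
By the outcome, as a careful person would: the job done as asked, in the order asked, and still so for the second after the job is handed in, with the robot touching nothing.
It also fails if it takes over 61 s, if anything falls off the work surface, if the arm or the gripper's body presses on something with over 40 N, if the wrist force passes 120 N, or if a joint passes its speed limit or range.

## Working session

There is one attempt and no reset: what is moved stays moved. The work goes in short steps, each a Python script; the robot and the scene stay as the last script left them, time stands still between calls to the robot, and variables do not carry over. Pictures are saved under pics/ and viewed, and the job is handed in when it is done.

```bash
ls; mkdir -p pics; python3 - <<'E'
from station import r, claw, ik, optics, hand_in
import cv2,numpy as np
for n in ["scene","top","wrist"]:
    p=optics.camera_params(n);print(n,p)
    cv2.imwrite(f"pics/{n}0.png",optics.camera(n)[:,:,::-1])
print(r.read_state())
E
```

```text
pics
scene {'fx': 423.8244882204561, 'fy': 423.8244882204561, 'cx': 251.8882624980812, 'cy': 195.4454467539563, 'pose': array([[ 0.82723006, -0.45073516,  0.3354523 ,  0.97475   ],
       [ 0.56163345,  0.64626711, -0.51663013, -0.72335589],
       [ 0.01607158,  0.6157732 ,  0.78775952,  1.23793063],
       [ 0.        ,  0.        ,  0.        ,  1.        ]])}
top {'fx': 495.4940857230503, 'fy': 495.4940857230503, 'cx': 266.02787232907605, 'cy': 187.4493296688814, 'pose': array([[-2.20745601e-02,  9.94613578e-01, -1.01274601e-01,
         3.61786120e-01],
       [-9.99756026e-01, -2.18823208e-02,  3.00886022e-03,
         1.02893088e-02],
       [ 7.76529932e-04,  1.01316311e-01,  9.94853960e-01,
         1.48410792e+00],
       [ 0.00000000e+00,  0.00000000e+00,  0.00000000e+00,
         1.00000000e+00]])}
wrist {'fx': 326.52351100235154, 'fy': 326.52351100235154, 'cx': 256.4575166692169, 'cy': 194.3680702747169, 'pose': array([[ 0.45412813, -0.85827983, -0.23900498,  0.21672137],
       [ 0.89093322,  0.43676512,  0.1243955 ,  0.59026762],
       [-0.00237711, -0.26942897,  0.96301733,  0.38432533],
       [ 0.        ,  0.        ,  0.        ,  1.        ]])}
{'time_s': 0.15, 'q': array([-1.12259777,  0.33275566, -0.0647029 ,  1.46071321,  0.02162317,
        1.34987177, -0.08849327]), 'qvel': array([ 3.54030810e-04, -2.08062501e-03, -5.38225257e-04, -9.37683508e-04,
       -7.23951097e-04, -6.65726831e-05, -1.22005398e-03]), 'tau': array([ 4.88332407e-04, -6.23632908e+01,  2.43271101e-02, -3.90143394e+01,
       -6.14919048e-02,  3.71127028e-02,  9.19127729e-05]), 'position': array([0.28338108, 0.55676206, 0.22193543]), 'ee_rot': array([ 2.33216295e-01,  9.72424744e-01, -5.17921711e-04, -9.14863715e-05]), 'contact_force': array([-0.32966239,  0.15480595,  0.41172915]), 'moment': array([-0.01325628, -0.03604874, -0.03129779]), 'finger_gap': 0.0871025917676695}
```

View pics/scene0.png

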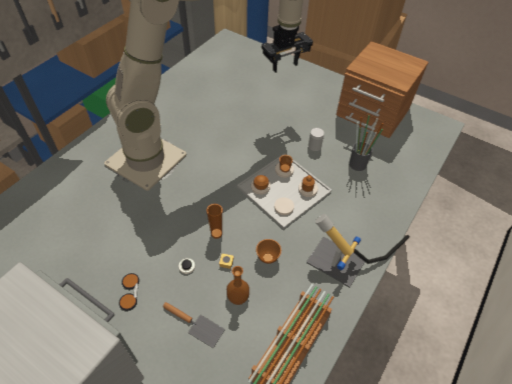

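View pics/top0.png

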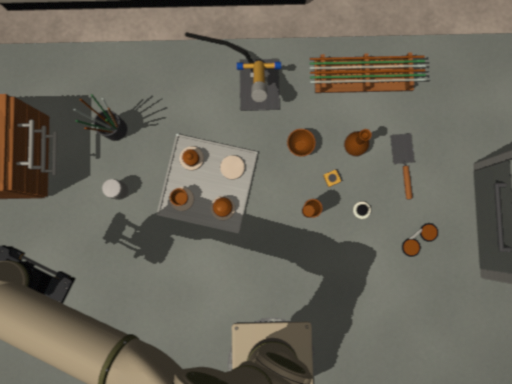

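View pics/wrist0.png

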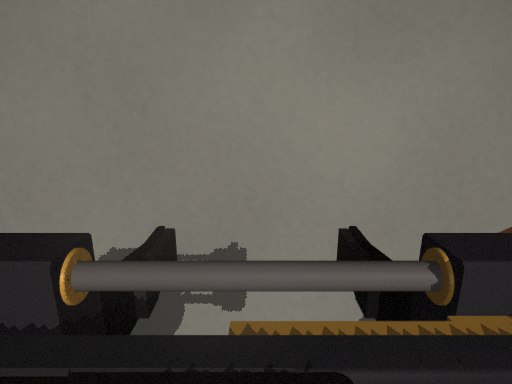

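The scene and top views show these points:

| Item | Top view (px) | Scene view (px) |
|---|---|---|
| Button | (362,210) | (187,266) |
| Bottle lip | (365,133) | (238,270) |
| Empty disc | (232,167) | (285,206) |
| Straight vase | (312,208) | – |
| Bowl | (302,142) | – |
| Mould | (332,178) | – |

The wrist camera sees only bare bench. Next I'll measure the points with masks.

```bash
cat > h.py <<'E'
import numpy as np,cv2
from station import r, claw, ik, optics, hand_in
def ray(p,u,v):
    d=np.array([(u-p['cx'])/p['fx'],-(v-p['cy'])/p['fy'],-1.]);T=p['pose'];return T[:3,3],T[:3,:3]@d
def onz(p,uv,z):
    o,d=ray(p,*uv);return (o+d*(z-o[2])/d[2])
def proj(p,X):
    c=p['pose'][:3,:3].T@(np.asarray(X)-p['pose'][:3,3]);return np.array([p['cx']+p['fx']*c[0]/-c[2],p['cy']-p['fy']*c[1]/-c[2]])
def tri(p1,a,p2,b):
    o1,d1=ray(p1,*a);o2,d2=ray(p2,*b);d1/=np.linalg.norm(d1);d2/=np.linalg.norm(d2)
    s=np.linalg.lstsq(np.c_[d1,-d2],o2-o1,rcond=None)[0];A=o1+s[0]*d1;B=o2+s[1]*d2
    return (A+B)/2,np.linalg.norm(A-B)
E
python3 - <<'E'
from h import *
for n,cs in dict(top=[(362,210),(360,140),(232,167)],scene=[(187,266),(238,280),(285,206)]).items():
    im=cv2.imread(f"pics/{n}0.png")
    rows=[cv2.resize(im[v-22:v+22,u-22:u+22],(264,264),interpolation=cv2.INTER_NEAREST) for u,v in cs]
    cv2.imwrite(f"pics/crop_{n}.png",np.hstack(rows))
    p=optics.camera_params(n)
    hsv=cv2.cvtColor(im,cv2.COLOR_BGR2HSV)
    wh=((hsv[...,2]>130)&(hsv[...,1]<90)).astype(np.uint8); 
    am=((hsv[...,1]>150)&(hsv[...,0]<18)&(hsv[...,2]>40)).astype(np.uint8)
    for nm,m in(("white",wh),("amber",am)):
        k,l,s,c=cv2.connectedComponentsWithStats(m)
        for i in range(1,k):
            if s[i,4]>40 and s[i,4]<900: print(n,nm,s[i],c[i].round(1),onz(p,c[i],.022).round(3))
E
```

```text
top white [310  65 116   4 213] [365.7  66.4] [ 0.874 -0.306  0.022]
top white [310  79  98   4 180] [357.6  80.4] [ 0.831 -0.279  0.022]
top white [253  89  12  11 108] [258.2  94.5] [0.794 0.023 0.022]
top white [ 21 121  11  47 112] [ 28.4 145.7] [0.652 0.713 0.022]
top white [101 179  19  19 276] [110.2 187.7] [0.52  0.468 0.022]
top white [352 201  19  19 160] [360.6 210.4] [ 0.436 -0.272  0.022]
top amber [311  53 113   9 367] [366.5  58. ] [ 0.9   -0.309  0.022]
top amber [311  68 114   8 552] [366.1  71.3] [ 0.859 -0.306  0.022]
top amber [316  82  98  10 781] [364.1  86.5] [ 0.811 -0.298  0.022]
top amber [288 129  27  27 577] [301.2 142. ] [ 0.645 -0.102  0.022]
top amber [345 129  26  26 487] [357.5 142. ] [ 0.641 -0.271  0.022]
top amber [ 34 133   6  32 161] [ 36.9 149. ] [0.641 0.688 0.022]
top amber [183 150  16  16 189] [190.4 157.2] [0.606 0.23  0.022]
top amber [404 166   8  33 151] [407.1 182.3] [ 0.517 -0.413  0.022]
top amber [170 189  18  16 219] [178.6 196.9] [0.488 0.265 0.022]
top amber [213 198  19  19 269] [222.1 206.7] [0.456 0.137 0.022]
top amber [303 19
[... 395 characters left out ...]
scene amber [280 156  12  16 146] [285.1 162.8] [0.472 0.281 0.022]
scene amber [254 175  14  14 153] [260.7 181.8] [0.447 0.147 0.022]
scene amber [303 176  11  15 134] [307.8 183.2] [0.596 0.242 0.022]
scene amber [207 204  15  34 376] [214.8 219.4] [ 0.411 -0.087  0.022]
scene amber [257 240  24  23 368] [268.2 249.8] [ 0.629 -0.084  0.022]
scene amber [228 267  20  37 495] [237.5 288.1] [ 0.626 -0.254  0.022]
scene amber [123 274  15  13 148] [129.9 280.2] [ 0.333 -0.424  0.022]
scene amber [120 295  15  14 161] [127.2 301.2] [ 0.375 -0.479  0.022]
scene amber [259 297  57  87 431] [286.7 341.8] [ 0.839 -0.31   0.022]
scene amber [279 306  49  78 371] [303.3 345.1] [ 0.883 -0.291  0.022]
```

```bash
python3 -c "
import cv2,numpy as np
a=cv2.imread('pics/crop_top.png');b=cv2.imread('pics/crop_scene.png');cv2.imwrite('pics/crops.png',np.vstack([a,b]))"
```

```text
(no output)
```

View pics/crops.png

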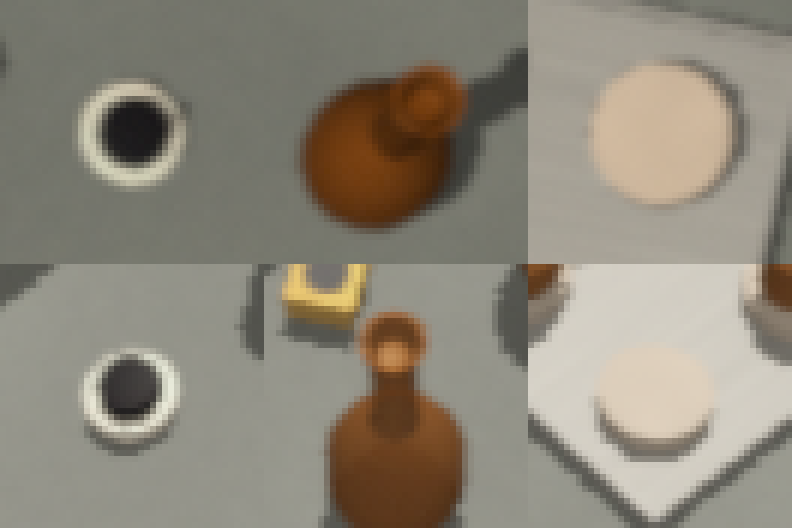

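The crops show the cap, the lip ring and the disc face clearly. I'll measure their centres with masks and cross-check heights using both views.

```bash
python3 - <<'E'
from h import *
pt,ps=optics.camera_params("top"),optics.camera_params("scene")
t=cv2.imread("pics/top0.png");s=cv2.imread("pics/scene0.png")
def cen(im,c,f,w=16):
    u,v=c;m=f(im[v-w:v+w+1,u-w:u+w+1].astype(int)).astype(np.uint8)
    k,l,st,ce=cv2.connectedComponentsWithStats(m);i=1+np.argmax(st[1:,4]);return ce[i]+[u-w,v-w],st[i]
dark=lambda a:a.max(2)<65
sat=lambda a:(a[...,2]-a[...,0]>25)&(a[...,2]>150)
print(cen(t,(362,209),dark,9),cen(s,(186,264),dark,9),cen(t,(232,167),sat),cen(s,(284,204),lambda a:(a[...,2]-a[...,0]>22)&(a[...,2]>190),12))
capt=cen(t,(362,209),dark,9)[0];dt=cen(t,(232,167),sat)[0]
for n,a,b,z in[("cap",capt,(186.2,264.2),.022),("lip",(364.8,134.2),(236.8,270.5),.165),("disc",dt,(283.8,204.2),.022)]:
    print(n,"tri",tri(pt,a,ps,b)," top",onz(pt,a,z)," scene",onz(ps,b,z))
# bottle body axis check: base center via top blob lower body (z~.085 r 36mm)
print("body c",onz(pt,(338+375/6-.5-44,118+155/6-.5),.07))
# other
for n,c,z in[("vase",(312,208),.12),("bowl",(301.5,142),.05)]:print(n,onz(pt,c,z))
for n,c in[("vot",(178.6,196.9)),("jar",(190.4,157.2)),("pw",(222.1,206.7))]:print(n,onz(pt,c,.05))
E
```

```text
(array([362.12195122, 209.48780488]), array([ 4,  5, 11, 10, 82], dtype=int32)) (array([185.65909091, 264.86363636]), array([ 6,  6,  8,  8, 44], dtype=int32)) (array([231.43412527, 166.85313175]), array([  4,   4,  24,  25, 463], dtype=int32)) (array([283.74193548, 204.64516129]), array([  2,   5,  20,  16, 248], dtype=int32))
cap tri (array([ 0.43908448, -0.27762811,  0.01657864]), np.float64(0.0004914168456061732))  top [ 0.43898114 -0.27639951  0.022     ]  scene [ 0.44126939 -0.27975924  0.022     ]
lip tri (array([ 0.63436694, -0.2651061 ,  0.1637164 ]), np.float64(0.0023021483739721063))  top [ 0.63499383 -0.26411175  0.165     ]  scene [ 0.63389821 -0.26639973  0.165     ]
disc tri (array([0.57392792, 0.10705684, 0.02212765]), np.float64(0.001478534691277232))  top [0.57454125 0.10751928 0.022     ]  scene [0.57334516 0.1066199  0.022     ]
body c [ 0.62837138 -0.2572606   0.07      ]
vase [ 0.44095045 -0.11924024  0.12      ]
bowl [ 0.63962108 -0.10116156  0.05      ]
vot [0.4857864  0.26032273 0.05      ]
jar [0.60162499 0.22530565 0.05      ]
pw [0.45452012 0.13444452 0.05      ]
```

Each point agrees between the two views to within about 3 mm, and the heights match: lip 0.164 against 0.165, disc 0.022, and cap 0.017 against 0.022. Reach is fine for all three. I'll move above the button with the fingers closed and take one wrist look there.

```bash
cat >> h.py <<'E'
def quat(adeg):
    a=np.deg2rad(adeg)/2;return [np.cos(a),np.sin(a),0,0]
E
python3 - <<'E'
from h import *
claw.command_gripper(0.0,10)
p=r.read_state()['position']
r.line_to([p[0],p[1],.35],speed=.2)
r.goto([.43,-.27,.35],quat(90))
r.line_to([.44,-.300,.20],speed=.2)
w=optics.camera_params("wrist");im=optics.camera("wrist")
np.save("w1.npy",w,allow_pickle=True)
s=r.read_state();print(s['time_s'],s['position'],s['ee_rot'],s['contact_force'])
print(proj(w,[.44,-.2775,.022]),proj(w,[.6344,-.265,.165]))
cv2.imwrite("pics/w1.png",im[:,:,::-1])
E
```

```text
6.375 [ 0.44064105 -0.30014384  0.20120258] [7.06967208e-01 7.07245761e-01 4.66702123e-04 7.63377157e-04] [0.97637564 0.01491357 0.00417011]
[256.97921707 153.03696611] [572.41864775 167.0092291 ]
```

View pics/w1.png

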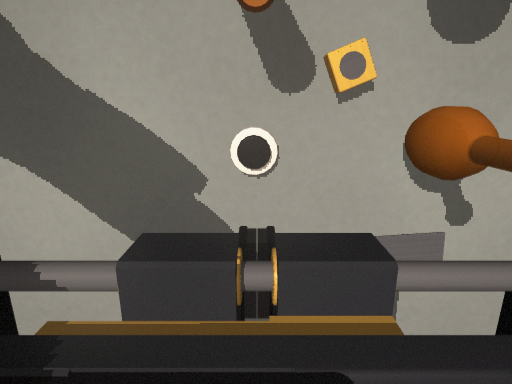

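The wrist view shows the cap at (254,152), where I predicted (257,153), so the two agree to about 1.5 mm. The mould is at (352,66) and the bottle body at right. Now pressing in small steps with a force check.

```bash
python3 - <<'E'
from h import *
w=optics.camera_params("wrist");P=onz(w,(254,152.3),.022);print("cap wrist",P)
x,y=.4388,-.2772
r.line_to([x,y,.19],speed=.1)
r.line_to([x,y,.030],speed=.15)
r.hold(.2);f0=np.array(r.read_state()['contact_force']);print(f0,r.read_state()['position'])
r.line_to([x,y,.0225],speed=.03)
z=.0225
while z>.009:
    z-=.0015;r.line_to([x,y,z],speed=.03);r.hold(.1)
    s=r.read_state();f=s['contact_force'][2]-f0[2];print(round(z,4),s['position'].round(4),round(f,2))
    if f>9:break
r.hold(.4);s=r.read_state();print(s['position'],s['contact_force']-f0)
r.line_to([x,y,.05],speed=.08);r.line_to([x,y,.33],speed=.2)
s=r.read_state();print(s['time_s'],s['position'],s['contact_force'])
E
```

```text
cap wrist [ 0.43718955 -0.27663562  0.022     ]
[-0.21962365 -0.05371104 -0.15503118] [ 0.43925819 -0.27725585  0.03056195]
0.021 [ 0.4388 -0.2772  0.0211] 2.35
0.0195 [ 0.4389 -0.2773  0.0196] 2.74
0.018 [ 0.4389 -0.2772  0.018 ] 3.5
0.0165 [ 0.4389 -0.2772  0.0165] 4.21
0.015 [ 0.439  -0.2773  0.0161] 24.35
[ 0.43898071 -0.27735607  0.01609085] [-5.23309925  5.24425828 23.82688997]
12.875 [ 0.43839199 -0.27709204  0.32918089] [ 0.48645744 -0.61380442  0.37500864]
```

The button reached its hard stop at z = 0.0161, with the spring at about 4.2 N and then the stop. It has been released. Next is the bottle, with a wrist check of the lip first.

```bash
python3 - <<'E'
from h import *
r.line_to([.6344,-.31,.34],speed=.2)
w=optics.camera_params("wrist");im=optics.camera("wrist")
print(r.read_state()['time_s'],proj(w,[.6344,-.265,.165]))
cv2.imwrite("pics/w2.png",im[:,:,::-1])
t=optics.camera("top");s=optics.camera("scene")
cv2.imwrite("pics/ts2.png",np.vstack([cv2.resize(a[v-25:v+25,u-50:u+50,::-1],(600,300),interpolation=cv2.INTER_NEAREST) for a,u,v in((t,360,200),(s,210,270))]))
E
```

```text
14.4917 [257.97421317 131.83127258]
```

View pics/w2.png

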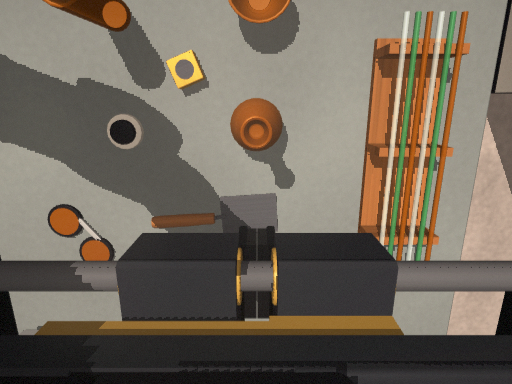

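View pics/ts2.png

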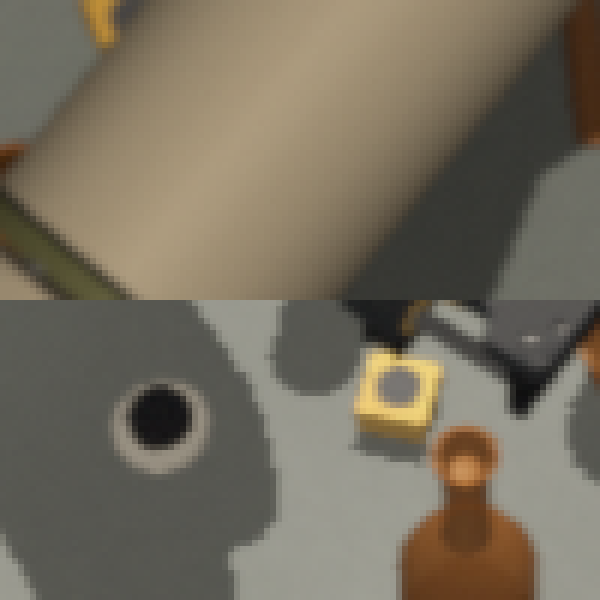

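The wrist view has the lip at (257,131), where I predicted (258,132), so it's confirmed to about 1 mm. The scene crop shows the cap up and the bottle standing. I'll point at the mouth, then move high over to the disc.

```bash
python3 - <<'E'
from h import *
w=optics.camera_params("wrist");print("lip wrist",onz(w,(257,131),.165))
x,y=.6342,-.2645
r.line_to([x,y,.33],speed=.1)
r.line_to([x,y,.195],speed=.12)
r.hold(3.2);s=r.read_state();print(s['time_s'],s['position'],s['ee_rot'],s['contact_force'])
r.line_to([x,y,.34],speed=.15)
r.goto([.56,.07,.34],quat(121))
w=optics.camera_params("wrist");im=optics.camera("wrist")
print(r.read_state()['time_s'],r.read_state()['position'],proj(w,[.574,.107,.022]))
cv2.imwrite("pics/w3.png",im[:,:,::-1])
E
```

```text
lip wrist [ 0.63363203 -0.26394409  0.165     ]
19.6833 [ 0.63416472 -0.26452771  0.19497626] [ 7.07132849e-01  7.07080711e-01 -1.44631701e-05 -2.35227816e-05] [-0.04429183  0.05473336  0.69890168]
22.1417 [0.56035114 0.06849878 0.34019072] [278.85603144 137.24197837]
```

View pics/w3.png

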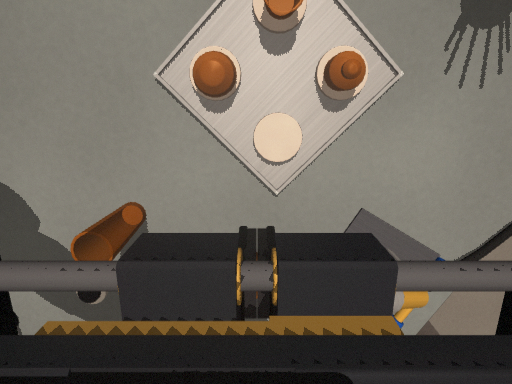

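The wrist view has the empty disc at (278,138), where I predicted (279,137). The loaded discs are at (215,73), (343,72) and (280,8), clear of the gripper body's long axis. Descending now.

```bash
python3 - <<'E'
from h import *
x,y=.574,.107
r.line_to([x,y,.33],speed=.1)
r.line_to([x,y,.055],speed=.15)
r.hold(3.2);s=r.read_state();print(s['time_s'],s['position'],s['ee_rot'],s['contact_force'])
r.line_to([x,y,.34],speed=.15)
r.hold(.3);s=r.read_state();print(s['time_s'],s['position'],s['contact_force'])
a=optics.camera("scene");b=optics.camera("top")
cv2.imwrite("pics/end.png",np.vstack([cv2.resize(i[:,:,::-1],(400,300)) for i in(a,b)]))
E
```

```text
27.8833 [0.57401943 0.10700028 0.055009  ] [4.92422377e-01 8.70356365e-01 4.03053280e-06 1.98422820e-05] [-1.56076164  0.57304905 -0.59016627]
30.2333 [0.57394461 0.10699623 0.33984493] [-0.32331624  0.1281774   0.0415063 ]
```

View pics/end.png

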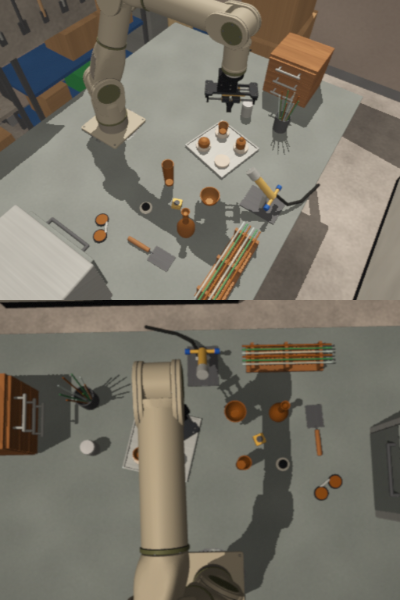

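The final views show everything standing where it was, the button at about (145,207) in the upper view released, and the hand 34 cm up. Handing in.

```bash
python3 -c "
from station import hand_in
print(hand_in())"
```

```text
the job is handed in; nothing more can be done
None
```

The job is done in the order asked and handed in at about 30 s of the 61 s allowed.

- **Button:** I pressed it with closed fingers down to its stop. The fingertips stopped at 16.1 mm, with the spring at about 4.2 N and then a peak of about 24 N on the stop. It was released afterwards, and a later scene view showed the cap up again.
- **Bottle mouth:** I pointed straight down from 30 mm above it for 3.2 s. The wrist camera agreed with the first measurement to about 1 mm.
- **Empty disc:** I pointed straight down from 33 mm above it for 3.2 s, with the gripper turned so its body stayed clear of the loaded discs.
- **Finish:** The hand ended 34 cm above the bench. The last pictures showed all visible pieces standing in place, though the arm hid part of the tray from the top camera.

**Checks that disagreed:**
- The two-view height of the cap came out at 17 mm instead of 22 mm. In the press, force was already present with the fingertips at 21.1 mm and the stop was at 16.1 mm, which fits the given 22 mm.
- A rough estimate of the bottle's body centre was 8–10 mm off the lip. I set it aside because three views agreed on the lip itself.
- The force sensor read about 1.6 N sideways while I held above the disc. The fingers were 33 mm clear of the disc, and earlier free-air readings were up to about 1 N, so I took it as sensor drift.

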